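# Show the long praline mould to the inspection camera

## Robot

A 7-joint arm with a two-finger parallel gripper is mounted at the origin on the work surface. World frame = base frame: x ahead of the robot, y to its left, z up, the work surface at z = 0. Lengths are in mm, angles in rad, forces in N, time in s.
With the tool pointing down it reaches from about 425 to 875 mm from the base axis. Payload 8.4 kg.
Tool frame: the origin (TCP) lies at the very end of the fingers, on their centre line; the grasp point (between the pads) lies 19 mm behind it; z points along the fingers, y is the line along which they close (so a half turn about z gives the same grasp; the last joint's range is limited). The gripper opens to 87 mm and grips with 3 to 60 N. Pads are 19 mm wide; open, the fingers measure 117 mm over their backs; the gripper's body (75 mm by 190 mm) begins 51 mm behind the grasp point.
Start: joints at [1.1, 0.333, 0.04, 1.465, -0.013, 1.343, -0.059], TCP at [236.116, -605.568, 222.546] pointing down, gripper open.
Joint ranges: [-2.58, 2.58], [-0.38, 2.09], [-1.3, 1.39], [0.25, 2.4], [-1.5, 4.64], [0.08, 2.09], [-2.65, 2.65]. Speed limits (rad/s): [2.22, 2.22, 2.79, 2.79, 3.14, 3.14, 3.14].

## Interface

Orientations are given as a 3x3 rotation matrix whose columns are the frame's x, y, z axes.
In Python, from bench import move_to, movel, set_joints, gripper_open, close, dwell, ik, read_state, get_image, camera_info, IKError, finish_job, silhouettes gives the robot as it stands. Calls block until the motion is done:
- move_to(position, orientation): joint-space move of the TCP to a pose.
- movel(position, rot=None, speed=150, stop_force=None): straight line of the TCP; rot=None keeps the orientation; speed is the mean speed in mm/s. With stop_force (N) it stops when the force on the tool has changed by that much, and returns True; else False.
- set_joints(angles): joint-space move.
- gripper_open() and close(force=None): open the fingers fully, or close them until they stop; force is the grip in N (None keeps the last).
- dwell(seconds).
- ik(position, orientation): joint angles nearest the present ones, or None.
- read_state(): the state.
- get_image(name): name is "scene" or "side" or "wrist"; returns the picture (420x560x3 uint8, blue, green, red); there is no depth.
- camera_info(name): a dict with "camera_matrix" (3x3 intrinsics, pixels), "dist" ([k1, k2, p1, p2, k3] as OpenCV has them; the pictures are not rectified), "rvec" (rotation vector, rad) and "tvec" (3), from world to camera coordinates, as OpenCV has them; the wrist camera has in their place "hand_eye" (4x4, takes a point from camera to tool coordinates, whose origin is the TCP and whose axes are the flange's). Camera axes: x right, y down, z forward; pixel columns grow to the right and rows downward; lengths in mm; the calibration is good to about 2 mm. A picture is of the moment at which its call begins: read the wrist's pose just before it. camera_info takes no time and is no camera call.
A pose or a line that the arm cannot do raises IKError and nothing moves.
- finish_job(): hands the job in; it is judged then, once.
Trained networks look in the newest picture that a camera, given by its name, has taken for a name from the list of things; names that differ only in an ending like _2 or _b are one class to them, and where a whole thing is asked for, a point or a joint stands for the part that bears it (a point fixed in the world has none). Each returns a list of dicts, best first, with "confidence" (0 to 1); they miss things now and then, are a little off and sometimes report something else, mostly with a low value. They report only what shows in the picture. A call takes as long as a camera call.
- silhouettes(thing, camera): "mask" (420x560 bool, what is visible of it) and "bbox" ([left, top, right, bottom] in pixels, round what is visible of it).
The state is a dict: "clock": time; "joints": joint angles; "joint_velocities": joint speeds; "joint_efforts": joint torques, N m; "tool_pos": TCP position; "ee_rot": TCP orientation; "contact_force": force on the tool from outside, world axes, zero at the start; "ft_torque": the same for the moment, N m; "grip_width": opening from 0.0 (shut) to 1.0 (fully open); "finger_force": force on a finger pad.
Only numpy, scipy, OpenCV 4.12 (cv2) and the standard library are available. Lean on these libraries where they do the work, as an engineer would, in place of code of your own. Each camera call takes 0.05 s, during which the arm holds its last target. There are 200 camera calls.

## Task

Take the lid off the steel tub: pull its upright fin up so that the lid tips, its opposite edge still resting on the rim, then lift it off and lay it flat, right way up, on the middle of the cutting board and let go. Then take the longer (three-cavity) praline mould out of the tub and hold it up to the inspection camera: the flat face with the cavity openings turned squarely to the lens, its long edge level across the camera's view, the middle of the face on the lens axis 15 cm from the lens. Finish while holding it still there; do not touch the camera or its stand, leave the short mould in the tub and do not knock the amber jar between tub and board out of its place.

Things in the scene. Friction and masses are not known exactly. Their poses are not given: they have to be found in the camera images.
- tub: Open stainless-steel tub, fixed to the counter, 208 (x) x 148 (y) x 72 high outside, walls and floor 4 thick (inside 200 x 140, floor at 4). Origin: centre of its underside. z up. It holds the two moulds and a small steel ring cutter (26 across, 22 high).
- lid: Loose grey plastic lid, about 0.13 kg: plate 214 (x) x 154 (y) x 4 resting on the tub's rim, with an 8 deep plug rim (195 x 135) below that sits in the tub with 2.5 play. Origin: centre of the plug rim's lower edge (plate 8 to 12 above). z up, +x to the fin, which starts on the tub's +x side, away from the robot. Only its weight holds it.
- lid_fin (a point): Centre of the lid's upright fin: 12 thick (along the lid's x) x 36 wide (y) x 30 high, standing on the plate 80 from the lid's centre towards +x; its foot is 15 below this point, its top 15 above. Lid axes.
- lid_near (a point): Point at the underside of the lid's plate (8 above the lid's origin), 104 from the lid's centre towards -x: the middle of the edge opposite the fin, on which the lid turns when the fin is pulled up. Lid axes.
- lid_center (a point): Centre of the underside of the lid's plate, 8 above the lid's origin. Lid axes.
- board: White plastic cutting board, fixed, 250 (x) x 200 (y) x 12 thick, on which the lid is laid. Origin: centre of its underside. The lid lying on it stands on its plug rim, the underside of its plate 20 above the counter.
- mould_center (a point): Centre of the plate of the long white plastic mould (about 0.09 kg): plate 10 (x) x 100 (y) x 62 high (z), standing on its long edge on the tub's floor. Flat +x face: three openings 25 across in a row 17 above its foot. Behind (-x): domes and end ribs up to 22 deep, all below 30 high; the plain upper 32 mm is gripped, across the 10.
- mould: The same long mould; origin at the middle of the plate's lower edge, 31 below mould_center, same axes. It starts with the openings facing away from the robot, roughly along the tub's +x.
- short_mould: The shorter mould (two cavities) of the same kind, also in the tub, either nearer to or farther from the robot than the long one (their plates about 90 apart): plate 10 x 70 x 48 high. Origin at the middle of the plate's lower edge. Stays in the tub.
- stand: Inspection camera stand, fixed at the far side of the counter: white foot 110 x 110 x 14, steel column 22 across and 304 high, and a grey camera head with a black lens that points towards the robot and 20 degrees down. Origin: centre of the foot's underside. The lens front is 40 from it towards -x, 250 above the counter.
- lens (a point): Centre of the lens's front glass. Its x axis is the viewing direction (towards the robot and 20 degrees down), y is level, z up and tilted with the head.
- focus (a point): The point on the lens axis 150 in front of the lens, about 199 above the counter, where the middle of the mould's face (5 in front of mould_center along the mould's +x) is to be. Axes as lens. There, the mould's +x points against this x, so its upper edge leans 20 degrees away from the camera.
- jar: Amber glass jar with steel cap, 56 across, 70 high, on the counter between tub and board. Not to be disturbed. Origin: centre of the underside.

How it is judged (in metres and radians):
On the way, in this order (a step that is already met when the one before it is completed fails the run):
1. the lid is tipped up by at least 8 degrees, fin side up, its opposite edge still on the tub's rim (angle between lid_center's own z axis and vertical above 0.14 rad and z of lid_near in the frame of tub between 0.06 and 0.085 m and horizontal distance between lid_near and tub below 0.125 m and z of lid_fin in the frame of tub above 0.105 m), for 0.1 s.
2. the lid lies flat on the board, let go (horizontal distance between lid_center and board below 0.07 m and height (world z) of lid_center below 0.028 m and angle between lid_center's own z axis and vertical below 0.1 rad and contact force between the fingers and lid below 0.1 N), for 0.2 s.
3. the long mould is out of the tub, held (height (world z) of mould_center above 0.12 m and contact force between the fingers and mould above 1 N), for 0.2 s.
At the end, for the whole second after the job is handed in: Long mould held still by the fingers alone: openings facing the lens, square and level within 0.2 rad, face centre within 25 mm each way of the point 15 cm before the lens. Lid flat, right way up, let go on the board (centres within 70 mm). Short mould still in the tub (all of step 2 and x of mould_center in the frame of focus between -0.02 and 0.03 m and y of mould_center in the frame of focus between -0.025 and 0.025 m and z of mould_center in the frame of focus between -0.025 and 0.025 m and angle between the x axis of mould_center and the x axis of focus, either way round below 0.2 rad and angle between the y axis of mould_center and the y axis of focus, either way round below 0.2 rad and x of lens in the frame of mould_center above 0.1 m and contact force between the fingers and mould above 1 N and contact force between mould and stand below 0.1 N and height (world z) of mould_center above 0.15 m and height (world z) of short_mould below 0.04 m and horizontal distance between short_mould and tub below 0.12 m); the arm keeps its last pose, push and grip.
It fails at once if the camera or its stand is touched (over 2 N) (contact force between any of the arm, the fingers, mould, lid and stand above 2 N).
It fails at once if the jar is moved by over 30 mm (distance of jar from where it was at the start of the episode above 0.03 m).
It fails at once if the short mould is lifted out of the tub (height (world z) of short_mould above 0.09 m).
It also fails if it takes over 61 s, if anything falls off the work surface, if the arm or the gripper's body presses on something with over 40 N, if the wrist force passes 120 N, or if a joint passes its speed limit or range.

## Working session

There is one attempt and no reset: what is moved stays moved. The work goes in short steps, each a Python script; the robot and the scene stay as the last script left them, time stands still between calls to the robot, and variables do not carry over. Pictures are saved under pics/ and viewed, at most 10 in all, crops included, and the job is handed in when it is done.

```bash
ls; mkdir -p pics; python3 - <<'E'
from bench import *
import cv2,numpy as np
ims=[get_image(n) for n in("scene","side")]
for n,i in zip(("scene","side"),ims):
    for t in("tub","lid","lid_fin","board","stand","jar"):
        for d in silhouettes(t,n)[:2]:
            print(n,t,round(d["confidence"],2),d["bbox"],int(d["mask"].sum()))
    ci=camera_info(n);R=cv2.Rodrigues(np.array(ci["rvec"],float))[0];print(n,(-R.T@np.array(ci["tvec"]).ravel()).round(),R[2].round(2))
cv2.imwrite("pics/a.png",cv2.resize(np.vstack(ims),(400*1,600)) if 0 else np.hstack([cv2.resize(i,(400,300)) for i in ims]))
cv2.imwrite("pics/scene.png",ims[0]);cv2.imwrite("pics/side.png",ims[1])
s=read_state();print(s["clock"],s["contact_force"],camera_info("wrist")["hand_eye"])
E
```

```text
pics
scene tub 0.65 [339.9, 229.6, 411.9, 253.8] 1200
scene lid 0.57 [339.1, 159.7, 413.0, 234.3] 4654
scene lid 0.41 [250.0, 240.4, 300.1, 295.8] 1319
scene lid_fin 0.67 [338.6, 159.8, 411.1, 235.9] 4701
scene board 0.96 [141.6, 194.3, 237.1, 287.0] 7422
scene stand 0.57 [247.5, 239.7, 312.8, 369.1] 5335
scene jar 0.85 [271.0, 169.3, 299.1, 199.4] 659
scene [1112.  -64.  800.] [-0.64  0.06 -0.77]
side tub 0.86 [161.0, 193.0, 260.6, 221.4] 2273
side lid 0.92 [153.6, 139.5, 262.5, 199.3] 5242
side lid_fin 0.94 [156.6, 141.5, 262.8, 201.6] 5312
side board 0.6 [200.4, 296.0, 377.0, 420.0] 16371
side stand 0.76 [340.3, 115.8, 438.7, 278.5] 5655
side jar 0.69 [175.0, 245.0, 208.0, 287.7] 1112
side [ 377. -554.  779.] [ 0.25  0.64 -0.72]
0.7 [-0.21817756  0.6947499   0.62466779] [[-8.23579449e-04 -9.55732804e-01 -2.94234821e-01  8.26099197e+01]
 [ 9.99999650e-01 -8.30302932e-04 -1.02066140e-04 -5.55564080e-01]
 [-1.46756076e-04 -2.94234802e-01  9.55733153e-01 -1.61914523e+02]
 [ 0.00000000e+00  0.00000000e+00  0.00000000e+00  1.00000000e+00]]
```

View pics/scene.png

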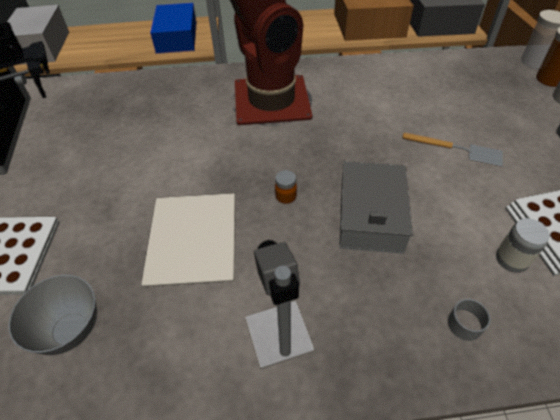

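View pics/side.png

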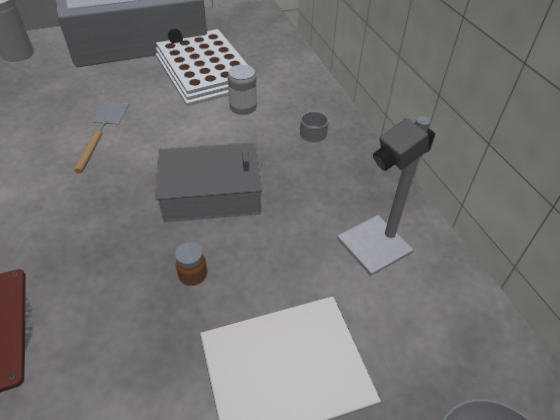

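The tub with its lid is on the +y side with the fin at the far edge (scene 377,216; side 246,160). The jar is at scene (286,186), the board at scene (190,240), and the stand foot at scene (280,332) with its lens at scene (267,247) and side (383,157). Next I fit the poses by matching projected outlines.

```bash
cat > h.py <<'E'
from bench import *
import cv2,numpy as np
from scipy.optimize import minimize
CI={n:camera_info(n) for n in("scene","side")}
def proj(P,n):
    c=CI[n];return cv2.projectPoints(np.asarray(P,float).reshape(-1,3),np.array(c["rvec"],float),np.array(c["tvec"],float),np.array(c["camera_matrix"],float),np.array(c["dist"],float))[0].reshape(-1,2)
def rz(a):c,s=np.cos(a),np.sin(a);return np.array([[c,-s,0],[s,c,0],[0,0,1.]])
def box(x,y,z0,z1):return np.array([[i*x/2,j*y/2,z] for i in(-1,1) for j in(-1,1) for z in(z0,z1)])
def hullmask(p):
    m=np.zeros((420,560),np.uint8)
    cv2.fillConvexPoly(m,np.round(cv2.convexHull(p.astype(np.float32))*16).astype(np.int32),1,shift=4);return m>0
def fit(V,masks,x0):
    def cost(q):
        c=0
        for n,m in masks.items():
            h=hullmask(proj(V@rz(q[2]).T+[q[0],q[1],0],n));c+=1-(h&m).sum()/(h|m).sum()
        return c
    x0=np.array(x0,float);best=None
    for a in(-.3,0,.3):
        s=np.array([x0]+[x0+d for d in np.diag([40,40,.25])])+[0,0,a]
        r=minimize(cost,s[0],method="Nelder-Mead",options=dict(initial_simplex=s,xatol=.002,fatol=1e-5,maxiter=400))
        r=minimize(cost,r.x,method="Nelder-Mead",options=dict(initial_simplex=r.x+np.vstack([np.zeros(3),np.diag([6,6,.05])])))
        if best is None or r.fun<best.fun:best=r
    return best.x.round(3),round(best.fun,3)
def hull_of(m):
    m=m.astype(np.uint8);k,l,s,_=cv2.connectedComponentsWithStats(m)
    i=1+s[1:,4].argmax();ys,xs=np.where(l==i);return hullmask(np.c_[xs,ys])
def back(px,n,z):
    c=CI[n];u=cv2.undistortPoints(np.array([[px]],float),np.array(c["camera_matrix"],float),np.array(c["dist"],float))[0,0]
    R=cv2.Rodrigues(np.array(c["rvec"],float))[0];o=-R.T@np.array(c["tvec"],float).ravel();d=R.T@np.r_[u,1];return o+d*(z-o[2])/d[2]
E
python3 - <<'E'
from h import *
for n in CI:get_image(n)
I={n:cv2.imread(f"pics/{n}.png") for n in CI}
def sil(t,n):return silhouettes(t,n)[0]["mask"]
lt=np.vstack([box(208,148,0,72),box(214,154,72,76)])
x0=[*back((376,200),"scene",75)[:2],0]
print("tub",x0,fit(lt,{n:hull_of(sil("tub",n)|sil("lid",n)|cv2.dilate(sil("lid",n).astype(np.uint8),np.ones((3,3)))>0) for n in CI},x0))
x0=[*back((190,240),"scene",12)[:2],0]
print("board",x0,fit(box(250,200,0,12),{n:hull_of(sil("board",n)) for n in CI},x0))
print("jar",back((286,177),"scene",70),back((190,251),"side",70))
ms={}
for n,b in(("scene",(240,300,320,375)),("side",(335,215,415,275))):
    m=np.zeros((420,560),bool);g=I[n].min(2)>125;m[b[1]:b[3],b[0]:b[2]]=g[b[1]:b[3],b[0]:b[2]];ms[n]=hull_of(m);print(m.sum(),ms[n].sum())
    I[n][ms[n]]=I[n][ms[n]]//2+[0,0,100]
x0=[*back((280,335),"scene",14)[:2],0]
q,c=fit(box(110,110,0,14),ms,x0);print("stand",x0,q,c)
for n in CI:
  for k in range(-1,2):print(n,k,proj(rz(q[2]+k*np.pi/2)@[-40,0,250]+[q[0],q[1],0],n))
cv2.imwrite("pics/m.png",np.hstack([I["scene"][200:380,200:400],I["side"][100:280,300:450]]))
E
```

```text
tub [np.float64(514.3493006812546), np.float64(199.20010311253372), 0] (array([ 4.98976e+02,  2.00089e+02, -2.20000e-01]), np.float64(0.082))
board [np.float64(532.0005289038938), np.float64(-234.56803549956842), 0] (array([ 5.17235e+02, -2.33051e+02, -3.00000e-02]), np.float64(0.032))
jar [412.98153729   2.73916042  70.        ] [415.73638995   1.40367007  70.        ]
2184 2967
2249 2362
stand [np.float64(783.3944667013975), np.float64(-49.54586148535172), 0] [ 7.76718e+02 -5.19080e+01  2.02000e-01] 0.211
scene -1 [[299.35113361 262.13666881]]
scene 0 [[267.30729215 248.38259433]]
scene 1 [[249.20688723 276.15196039]]
side -1 [[381.92759948 140.08998906]]
side 0 [[378.66718546 161.50833784]]
side 1 [[413.77433962 167.4464355 ]]
```

```bash
python3 - <<'E'
from h import *
o=[]
for n,(x,y,w,h),(x2,y2,w2,h2) in(("scene",(325,145,100,120),(240,230,80,150)),("side",(145,130,130,100),(335,110,110,170))):
    I=cv2.imread(f"pics/{n}.png");K=4
    B=cv2.resize(I,None,fx=K,fy=K,interpolation=cv2.INTER_CUBIC)
    def ln(P,c):
        cv2.polylines(B,[np.round((proj(P,n)+.5)*K).astype(np.int32)],True,c,1)
    sq=lambda X,Y,z:np.array([[X/2,Y/2,z],[X/2,-Y/2,z],[-X/2,-Y/2,z],[-X/2,Y/2,z]])
    for z,X,Y in((76,214,154),(0,208,148)):ln(sq(X,Y,z)@rz(-.22).T+[499,200,0],(0,255,255))
    ln(sq(12,36,106)@rz(-.22).T+[499,200,0]+rz(-.22)@[80,0,0],(0,255,0))
    ln(sq(110,110,14)@rz(.202).T+[776.7,-51.9,0],(0,255,0))
    for (a,b,c,d) in((x,y,w,h),(x2,y2,w2,h2)):
        o.append(cv2.resize(B[b*K:(b+d)*K,a*K:(a+c)*K],(400,300) if 0 else None,fx=300/(d*K),fy=300/(d*K)))
W=max(o[0].shape[1]+o[1].shape[1],o[2].shape[1]+o[3].shape[1])
r=[np.hstack(o[:2]),np.hstack(o[2:])];r=[np.pad(i,((0,0),(0,W-i.shape[1]),(0,0))) for i in r]
cv2.imwrite("pics/ov.png",np.vstack(r));print(W)
E
```

```text
584
```

View pics/ov.png

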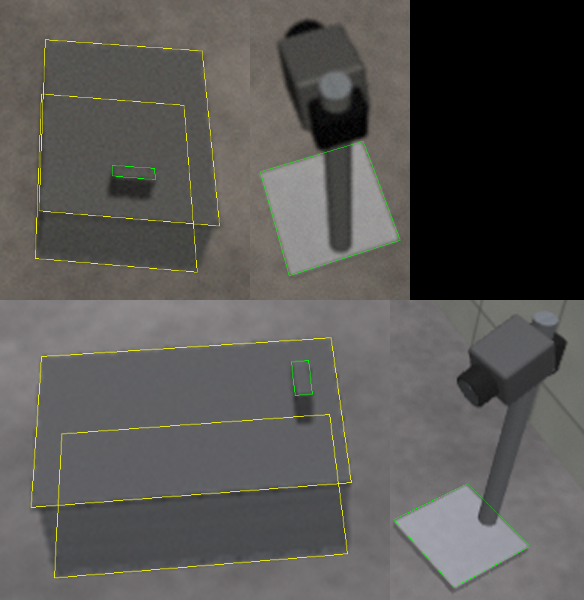

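The stand fit matches the foot and the lens in both pictures. The tub yaw is uncertain because of low contrast, so I move above the tub and measure the lid with the wrist camera.

```bash
cat >> h.py <<'E'
HE=np.array(camera_info("wrist")["hand_eye"]);WC=camera_info("wrist")
def wrist():
    s=read_state();T=np.eye(4);T[:3,:3]=np.array(s["ee_rot"]);T[:3,3]=s["tool_pos"]
    M=np.linalg.inv(T@HE);CI["wrist"]=dict(camera_matrix=WC["camera_matrix"],dist=WC["dist"],rvec=cv2.Rodrigues(M[:3,:3])[0],tvec=M[:3,3])
    return get_image("wrist")
def down(yaw):
    # tool y along the +x axis of a thing with that yaw, tool z down
    r=rz(yaw);return np.c_[r[:,1],r[:,0],[0,0,-1]]
def tool(p,R,roll=0):return p
E
python3 - <<'E'
from h import *
s=read_state()
for sg in(0,np.pi):
    q=ik([500,220,330],down(-.1+sg));print(sg,None if q is None else np.round(q,2))
move_to([500,220,330],down(-.1))
print(np.round(read_state()["joints"],2),read_state()["clock"])
im=wrist();cv2.imwrite("pics/w1.png",im)
for t in("lid","lid_fin","tub"):
    for d in silhouettes(t,"wrist"):print(t,d["confidence"],d["bbox"],d["mask"].sum())
m=silhouettes("lid","wrist")[0]["mask"]
print(fit(np.vstack([box(214,154,72,76)]),{"wrist":hull_of(m)},[505,198,-.1]))
E
```

```text
0 [ 0.56  0.29 -1.28  1.5   0.28  1.56 -0.81]
3.141592653589793 [ 0.45  0.22 -1.11  1.5   0.2   1.54  2.39]
[ 0.56  0.29 -1.28  1.5   0.28  1.56 -0.81] 4.2583
lid 0.83 [200.6, 128.2, 364.9, 250.3] 16168
lid_fin 0.77 [203.6, 129.4, 365.3, 248.7] 15959
(array([ 4.99217e+02,  2.04026e+02, -2.18000e-01]), np.float64(0.009))
```

View pics/w1.png

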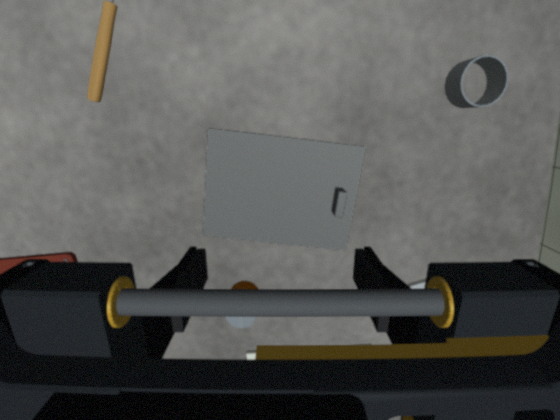

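The lid is fully visible with corners (208,128), (364,146), (349,249) and (203,233), and the fin is at (341,202). The fit overlaps by 99 %. Joint 3 is near its limit, so I reconfigure the arm before going to the fin.

```bash
python3 - <<'E'
from h import *
print(back((341,200),"scene",80) if 0 else "")
set_joints([-0.45,0.33,0.04,1.465,0,1.343,0])
s=read_state();print(np.round(s["tool_pos"]),np.round(s["ee_rot"],2))
yaw=-.218;f=np.array([499.2,204,0])+rz(yaw)@[80,0,0]
for k in(0,np.pi):
    for nm,p,R in(("fin",[f[0],f[1],80],down(yaw+k)),("hi",[f[0],f[1],180],down(yaw+k)),("board",[595,-235,60],down(-.03+k)),("fin",[570,-60,250],down(.2+k))):
        q=ik(p,R);print(nm,k,None if q is None else np.round(q,2))
E
```

```text
[612. 219. 225.] [[-0.4   0.92  0.01]
 [ 0.92  0.4  -0.01]
 [-0.01  0.   -1.  ]]
fin 0 [-0.48  0.36  0.12  1.74 -0.05  1.04 -0.57]
hi 0 [-0.49  0.27  0.13  1.64 -0.04  1.24 -0.58]
board 0 [ 0.05  0.45  0.33  1.68 -0.17  1.04  0.4 ]
fin 0 [-0.15  0.16  0.2   1.63 -0.03  1.36  0.26]
fin 3.141592653589793 [-0.13  0.38 -0.31  1.72  0.13  1.06  2.44]
hi 3.141592653589793 [-0.15  0.29 -0.29  1.62  0.09  1.25  2.47]
board 3.141592653589793 [-0.51  0.79  1.21  1.71 -0.79  1.22 -2.27]
fin 3.141592653589793 [-0.96  0.32  1.23  1.66 -0.3   1.38 -2.63]
```

```bash
cat >> h.py <<'E'
from scipy.spatial.transform import Rotation as Ro
E
python3 - <<'E'
from h import *
yaw=-.218;L=np.array([499.2,204,0]);f=L+rz(yaw)@[80,0,0];R0=down(yaw)
move_to([f[0],f[1],140],R0)
movel([f[0],f[1],81],speed=100,stop_force=8)
s=read_state();print(s["tool_pos"],s["contact_force"])
close(35);s=read_state();print(s["grip_width"]*87,s["finger_force"],s["contact_force"])
p0=np.array(s["tool_pos"]);piv=L+rz(yaw)@[-104,0,0]+[0,0,72]
ax=-rz(yaw)[:,1]
for d in(3,6,9,12,14):
    Q=Ro.from_rotvec(ax*np.radians(d)).as_matrix()
    movel(piv+Q@(p0-piv),rot=Q@R0,speed=80)
dwell(.3)
s=read_state();print(s["clock"],s["grip_width"]*87,s["finger_force"],s["contact_force"],s["tool_pos"])
get_image("scene");im=get_image("side");cv2.imwrite("pics/s2.png",im[90:260,120:350].repeat(3,0).repeat(3,1))
E
```

```text
[577.77617997 186.92260398  81.58534468] [0.28542793 0.26914167 0.09045903]
11.474420238102354 34.99972413294017 [ 1.30853288  0.17323308 -0.10483856]
10.0 11.696314563355173 35.00117288902402 [-0.62127673  0.5190778  -1.92051824] [569.98584737 188.05120306 124.94396274]
```

View pics/s2.png

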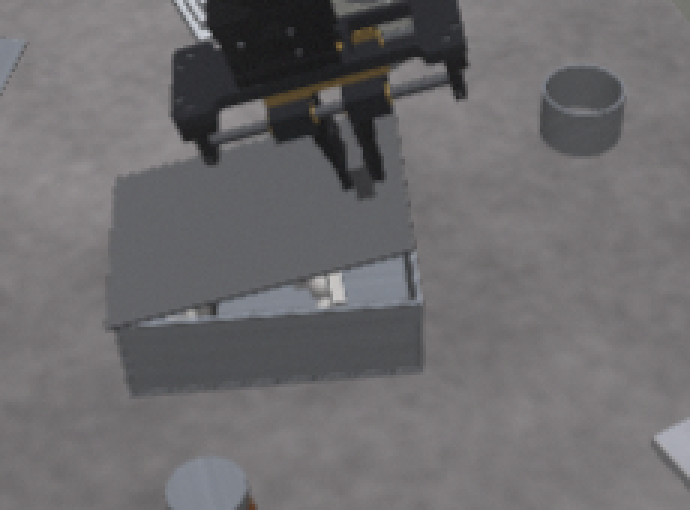

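The lid is tipped: its near edge rests on the rim from (105,325) to (118,180) and the fin is in the fingers at (365,185). A white mould shows at (330,290). Now I lift it off and lay it on the board.

```bash
python3 - <<'E'
from h import *
p=np.array(read_state()["tool_pos"])
movel(p+[0,0,65],speed=120)
movel([572,187,195],rot=down(-.218),speed=120)
move_to([525,-10,195],down(-.1))
t=np.array([517.2,-233,0])+rz(-.03)@[80,0,0]
move_to([t[0],t[1],120],down(-.03))
movel([t[0],t[1],45],speed=120)
print(movel([t[0],t[1],28],speed=40,stop_force=5));s=read_state();print(s["tool_pos"],s["contact_force"],s["clock"])
gripper_open();dwell(.1)
movel([t[0],t[1],110],speed=150)
im=wrist()
d=silhouettes("lid","side") if 0 else []
move_to([525,-10,200],down(-.1))
move_to([500,170,330],down(-.218))
im=wrist();cv2.imwrite("pics/w3.png",im)
c=get_image("scene");c2=get_image("side")
cv2.imwrite("pics/s3.png",c2);np.save("w3.npy",im)
for t in("mould","short_mould"):
    for d in silhouettes(t,"wrist"):print(t,d["confidence"],d["bbox"],d["mask"].sum())
print(read_state()["clock"])
V=np.hstack([cv2.resize(im[60:300,140:430],None,fx=1.7,fy=1.7),cv2.resize(c2[220:420,120:400],(300,408*1))[:408]])
cv2.imwrite("pics/v3.png",V);print(V.shape)
E
```

```text
True
[ 597.18819799 -235.35412291   28.82812306] [-2.01845876 -0.09064812  6.68183509] 14.1917
mould 0.86 [223.8, 107.5, 253.1, 184.6] 1170
short_mould 0.69 [285.8, 140.3, 308.4, 190.0] 759
18.5417
(408, 793, 3)
```

View pics/v3.png

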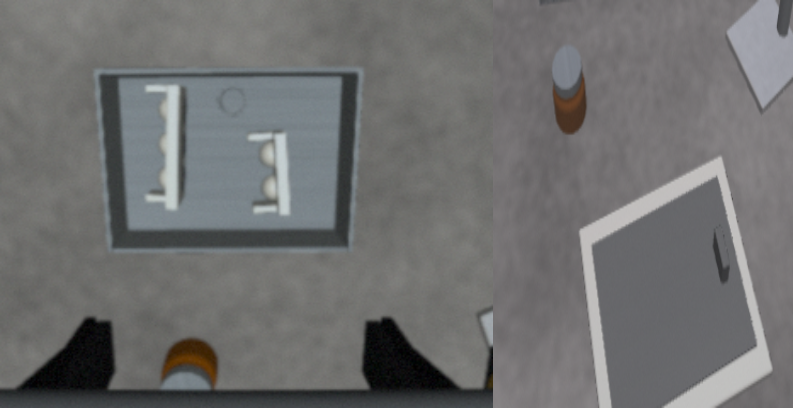

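The lid lies centred on the board and the jar is in place. In the tub the long mould is on the robot's side, its top edge running from crop (174,86) to (172,209), and the short one is at (283,172). Next I measure clearance for the fingers at the near wall.

```bash
python3 - <<'E'
from h import *
im=wrist()
m=silhouettes("tub","wrist");print([(d["confidence"],d["bbox"]) for d in m])
q,c=fit(box(208,148,71,72),{"wrist":hull_of(m[0]["mask"])},[499,204,-.218]);print("tub",q,c)
def ends(name,z,L):
    # bright top edge strip: long bright component within the mask
    mk=silhouettes(name,"wrist")[0]["mask"]
    g=im.min(2);v=g[mk];th=cv2.threshold(v.astype(np.uint8),0,255,cv2.THRESH_OTSU)[0];print(name,"otsu",th)
    b=(mk&(g>th)).astype(np.uint8)
    ys,xs=np.where(b);print("cols",xs.min(),xs.max())
    # keep right-hand (front) strip per row: rightmost bright run
    P=[]
    for y in range(ys.min()+1,ys.max()):
        r=np.where(b[y])[0]
        if len(r)<4: continue
        e=r[-1];k=e
        while b[y,k-1]:k-=1
        P.append((y,k,e+1))
    P=np.array(P);
    w=np.array([back((e,y),"wrist",z) for y,k,e in P]);
    wl=np.array([back((k,y),"wrist",z) for y,k,e in P])
    vx,vy,x,y=cv2.fitLine(w[:,:2].astype(np.float32),cv2.DIST_HUBER,0,.01,.01).ravel()
    a=np.arctan2(vy,vx)%np.pi
    a_=a-np.pi/2
    n=rz(a_);loc=(w@n);l2=wl@n
    xr=np.median(loc[:,0]);xl=np.median(l2[:,0]);ym=(loc[:,1].min()+loc[:,1].max())/2
    ctr=n@np.array([(xr+xl)/2,ym,0]);print(name,"yaw",a_,"front",xr,"back",xl,"len",np.ptp(loc[:,1]),"ctr",ctr.round(1))
    t=rz(q[2]).T@(ctr-[q[0],q[1],0]);print("in tub frame",t.round(1))
ends("mould",66,100);ends("short_mould",52,70)
E
```

```text
[(0.83, [195.7, 99.8, 355.2, 208.0])]
tub [ 5.01547e+02  2.03662e+02 -2.16000e-01] 0.007
mould otsu 133.0
cols 227 245
mould yaw -0.27172613 front 387.53064075679396 back 374.51532657612563 len 95.12573431953763 ctr [458.4 225.8   0. ]
in tub frame [-46.8  12.3   0. ]
short_mould otsu 149.0
cols 286 310
short_mould yaw -0.14915788 front 514.7626276780272 back 505.1674162010921 len 64.94118188110778 ctr [543.  181.7   0. ]
in tub frame [ 45.2 -12.6   0. ]
```

```bash
python3 - <<'E'
from h import *
yaw=-.265;c=np.array([457.5,226,0]);t=c+rz(yaw)@[12,0,0];R=down(yaw)
print(np.round(ik([t[0],t[1],42],R),2))
move_to([t[0],t[1],130],R)
print(movel([t[0],t[1],80],speed=120,stop_force=8),movel([t[0],t[1],43],speed=60,stop_force=6))
s=read_state();print(s["tool_pos"],s["contact_force"])
close(6);s=read_state();print(s["grip_width"]*87,s["finger_force"],s["contact_force"],s["clock"])
close(40);s=read_state();print(s["grip_width"]*87,s["finger_force"],s["contact_force"],s["clock"])
im=get_image("scene");a=get_image("side")
cv2.imwrite("pics/g.png",np.hstack([cv2.resize(im[120:270,310:440],(520,600)),cv2.resize(a[100:250,130:200],(280,600))]))
E
```

```text
[-0.72  0.25  0.22  1.99 -0.07  0.91 -0.74]
False False
[469.21964409 222.88241419  43.05769249] [ 0.46461811 -0.55174333  0.69676972]
14.318024829839045 5.747838935349137 [-1.40781976 -0.09105293  0.53303389] 22.0917
9.536377430553197 39.98563852161169 [-0.63445861  0.77687936  0.23803745] 22.3083
```

View pics/g.png

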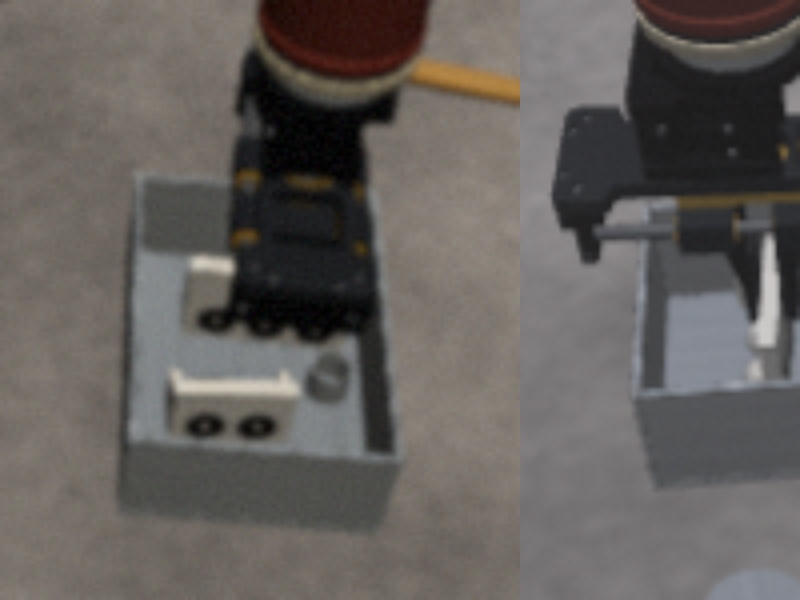

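The mould is gripped flat (9.5 mm opening) and the short mould stands clear. Now I lift it and bring it to the lens.

```bash
cat >> h.py <<'E'
SY=.202
def final(back_off=0):
    r=rz(SY);lens=r@[-40,0,250]+[776.7,-51.9,0];fx=r@[-np.cos(np.radians(20)),0,-np.sin(np.radians(20))]
    mx=-fx;my=r[:,1];mz=np.cross(mx,my);c=lens+150*fx-5*mx
    R=np.c_[my,mx,-mz];return c-8*R[:,2]-r[:,0]*back_off,R,c,lens
E
python3 - <<'E'
from h import *
p=np.array(read_state()["tool_pos"])
movel(p+[0,0,60],speed=100);movel(p+[0,0,160],speed=150)
s=read_state();print(s["grip_width"]*87,s["finger_force"],s["contact_force"])
P,R,c,lens=final(90);print(P.round(),c.round(),lens.round())
move_to(P+[-20,0,0],R)
P,R,c,lens=final();movel(P,speed=60,stop_force=10)
dwell(.3);s=read_state();print(s["tool_pos"],P,s["grip_width"]*87,s["finger_force"],s["contact_force"],s["clock"])
a=get_image("side");b=get_image("scene")
V=np.array([[i*5,j*50,k*31] for i in(-1,1) for j in(-1,1) for k in(-1,1)])@np.c_[R[:,1],R[:,0],-R[:,2]].T+c
o=[]
for n,I in(("side",a),("scene",b)):
    q=proj(V,n);h=cv2.convexHull(np.round((q+.5)*4).astype(np.int32));B=cv2.resize(I,None,fx=4,fy=4,interpolation=cv2.INTER_CUBIC)
    cv2.polylines(B,[h],True,(0,255,0),1)
    l=proj([lens],n)[0]*4;cv2.circle(B,tuple(int(v) for v in l),4,(0,0,255),1)
    x,y=(q.mean(0)*4).astype(int);x=max(x,200);y=max(y,300);o.append(B[y-300:y+300,x-200:x+200])
    for d in silhouettes("mould",n)[:1]:
        print(n,d["confidence"],d["bbox"],q.min(0),q.max(0))
print(o[0].shape,o[1].shape);cv2.imwrite("pics/f.png",np.hstack(o))
E
```

```text
9.458242037718097 39.98511959798634 [-0.05609609  0.62032421 -1.57138752]
[ 504. -108.  205.] [595. -89. 197.] [738. -60. 250.]
[592.1173098  -89.67918964 204.55317164] [592.14193374 -89.69621215 204.50441875] 9.709343038497941 39.98522347770631 [-0.36774619  0.36354069 -1.28806288] 27.5083
side 0.91 [298.0, 205.1, 328.7, 261.5] [278.86150573 185.43487072] [326.92678557 248.11080533]
(600, 400, 3) (600, 400, 3)
```

View pics/f.png

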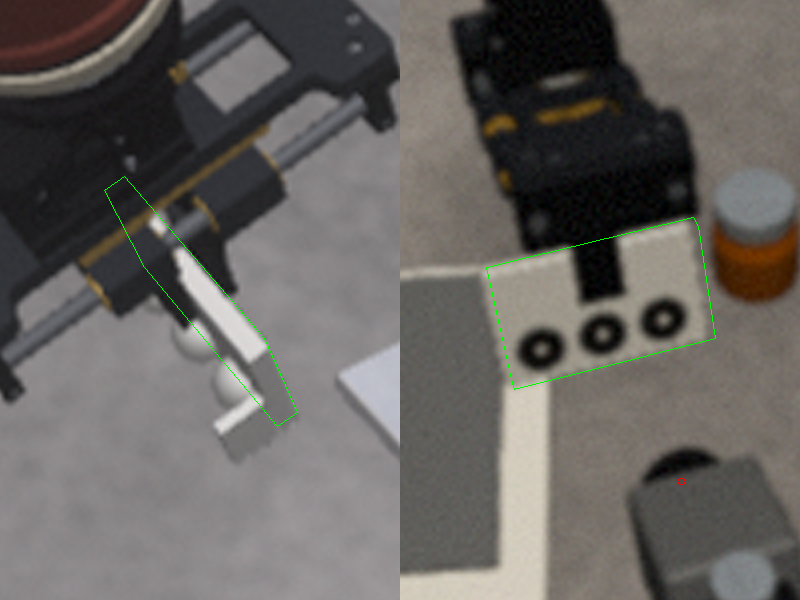

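The mould outline matches the prediction in the scene view: openings face the lens, level and centred at about (600,300). In the side view its top edge also matches. Nothing touches the stand, so I hand in.

```bash
python3 -c "
from bench import *
print(finish_job())"
```

```text
the job is handed in; nothing more can be done
None
```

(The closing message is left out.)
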